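# Lock the sample transport case with its pin

## Robot

A 6-joint arm with a two-finger parallel gripper is mounted at the origin on a cart in front of the work surface, level with it; the furniture and walls round the work are solid. World frame = base frame: x ahead of the robot, y to its left, z up, the work surface at z = 0. Lengths are in m, angles in rad, forces in N, time in s.
With the tool pointing down it reaches from about 0.325 to 0.875 m from the base axis. Payload 4.4 kg.
Tool frame: the origin (TCP) lies on the centre line of the jaws, within the pads' length; the fingertips stand 17 mm ahead of it and the grasp point (between the pads) lies 2 mm behind it; z points along the fingers, y is the line along which they close (so a half turn about z gives the same grasp; the last joint's range is limited). The gripper opens to 85 mm and grips with 20 to 120 N. Pads are 22 mm wide; open, the fingers measure 114 mm over their backs; the gripper's body (76 mm by 85 mm) begins 54 mm behind the grasp point. The pads swing forward as they close: fully open they stand 13 mm farther back than shut.
Start: joints at [1.065, 0.207, 1.542, -0, 1.393, -0.15], TCP at [0.2, 0.539, 0.248] pointing down, gripper open.
Joint ranges: [-2.73, 2.73], [-0.86, 2.22], [0.23, 2.46], [-1.11, 4.25], [0.08, 2.63], [-2.82, 2.82]. Speed limits (rad/s): [2.79, 2.79, 3.14, 3.14, 3.14, 3.14].

## Interface

Orientations are given as a unit quaternion [w, x, y, z].
In Python, from bench import * gives the robot as it stands.
- The arm moves only by the shell command python3 -m crank 'ROWS' [OPENING]. ROWS is JSON, a list of rows, each a list of 2 entries, a list of its own where there are three numbers: the shift along the world's x, y, z in units of 30 mm (1.0 is 30 mm), then the turn about the world's z in units of 6 degrees (1.0 is 6 degrees). In form: [[[tx, ty, tz], spin], ...]. A call has 1 to 10 rows; each row is the pose to reach, as a shift and turn from the pose commanded when the call began; what a row does not reach only later rows make up. A row lasts 1/10 s, in which the tool goes at most 50 mm and 8.59 degrees, less where a joint would pass 70% of its speed; a pose out of reach is approached as far as the arm can. A call with a gripper value outside its range is refused whole. OPENING is the closure, from -1 (fully open) to 1 (shut), set as the call begins (- or left out, the last holds). The fingers move at their own pace and stop on an object; the grip force is fixed at half the most. Time passes only in rows, so rows that repeat a pose let the fingers close. It gives the time, the measured TCP pose, the force and the opening at its end, in the units of the state.
- get_obs(): the state, without advancing time (a new reading comes with each control period).
- read_camera(name): name is "side" or "top" or "wrist"; returns the picture (400x640x3 uint8, red, green, blue); there is no depth.
- camera_info(name): a dict with "mtx" (3x3 intrinsics, pixels), "xyz" and "attitude" of the camera in the world; the wrist camera has in their place "hand_eye" (4x4, takes a point from camera to tool coordinates, whose origin is the TCP and whose axes are the flange's). Camera axes: x right, y down, z forward; pixel columns grow to the right and rows downward; lengths in m; the calibration is good to about 2 mm. A picture is of the moment at which its call begins: read the wrist's pose just before it. camera_info takes no time and is no camera call.
- hand_in(): hands the job in, once; it reports no verdict.
The state is a dict: "time_s": time; "joint_positions": joint angles; "joint_vel": joint speeds; "effort": joint torques, N m; "tool_pos": TCP position; "ee_rot": TCP orientation; "force": force on the tool from outside, world axes, zero at the start; "wrist_torque": the same for the moment, N m; "grip_width": finger opening in m.
Only numpy, scipy, OpenCV 4.12 (cv2) and the standard library are available. Lean on these libraries where they do the work, as an engineer would, in place of code of your own. Each camera call takes 0.05 s, during which the arm holds its last target. There are 200 camera calls.

## Task

Close the lid of the sample transport case, so that the eye in the lid's tab lies over the eye in the lug at the front. Then take the slim locking pin from the pin holder, push it down through both eyes until its grip sits on the tab, and let go. Leave the stout pin in the holder and do not push the petri dish, timer, tape roll or small bottle about.

Things in the scene. Friction and masses are not known exactly. Their poses are not given: they have to be found in the camera images.
- transport_case: grey case with a hinged lid that stands ajar, fixed to the table, 130 mm (x) by 170 mm (y), rim 90 mm high; origin at the centre of its underside, z up, its -x side is the front with the lug. Its lid is hinged along y on the line x = +67, z = +92 mm of this frame.
- case_lid (a joint): angle of the lid in rad: 0 shut, grows as the front edge rises (starts at 0.5 to 0.95). The hinge is stiff (0.4 N m, about 3 to 5 N at the front edge): the lid stays where it is left. The lid is a flat plate 8 mm thick, its underside level with the hinge line when shut, reaching 136 mm forward of that line; it may be pushed down on its outer face near the front edge.
- tab_eye (a point): centre of the 12 mm eye in the lid's tab, on the tab's upper face, z across the tab. The steel tab (30 mm wide, 4 mm thick) slopes down 35 degrees from the middle of the lid's front edge; with the lid shut it lies flat on the lug, eye over eye.
- lug: steel block, 34 x 36 x 14 mm, on the case's front, with a through eye of 10 mm. z is the eye's axis: it leans 35 degrees from vertical, up and out to the case's front; y is level. Origin on that axis at the block's underside, at x = -91.4, z = 57.4 mm of the case's frame; upper face at z = 14 mm, the shut lid's tab on it up to z = 18 mm. Pin at home: its tip at z = -18 mm.
- pin_holder: aluminium block, fixed to the table, 56 mm (x) by 116 mm (y), 44 mm high, with two sockets at y = +30 and -30 mm; either pin may stand in either; origin at the centre of its underside.
- locking_pin: slim steel locking pin standing in the holder: shank 8 mm in diameter and 36 mm long with a tapered tip, below a cylindrical grip 18 mm in diameter and 40 mm long (tall and narrow head); 40 to 85 g. Origin at the tip, z along the pin towards the grip.
- pin_grip (a point): point on the axis of the slim pin's grip, 60 mm above its tip and 24 mm above the lower end of the grip; grasp here. Standing in the holder it is 68 mm above the table.
- pin_tip (a point): tip of the slim pin; z along the pin towards the grip.
- stout_pin_head (a point): centre of the head of the stout pin, which is 30 mm in diameter and 22 mm high (low and wide), 11 mm above the holder's top; its shank is 12 mm thick, too thick for the eyes.
- petri: round dish, 89 mm in diameter, 15 mm high, lying on the table; origin at its underside.
- timer: flat bench timer, 62 x 66 x 19 mm; origin at its underside.
- tape_roll: roll of tape lying flat, 100 mm in diameter, 25 mm high; origin at its underside.
- bottle: small bottle with cap, 35 mm in diameter, 68 mm high; origin at its underside.

How it is judged:
By the outcome, as a careful person would: the job done as asked, in the order asked, and still so for the second after the job is handed in, with the robot touching nothing.
It also fails if it takes over 50 s, if anything falls off the work surface, if the arm or the gripper's body presses on something with over 40 N, if the wrist force passes 120 N, or if a joint passes its speed limit or range.

## Working session

There is one attempt and no reset: what is moved stays moved. The work goes in short steps, Python scripts to look and compute and a shell command to move; the robot and the scene stay as the last step left them, time stands still between calls to the robot, and variables do not carry over. Pictures are saved under pics/ and viewed, on a budget of 10 in all, crops included, one or two more only if the job needs it, and the job is handed in when it is done.

```bash
mkdir -p pics; ls; python3 - <<'E'
from bench import *
import cv2,numpy as np
o=get_obs();print({k:np.round(v,3) for k,v in o.items()})
a=read_camera("top");b=read_camera("side")
cv2.imwrite("pics/top.png",a[...,::-1]);cv2.imwrite("pics/side.png",b[...,::-1])
for c in("top","side","wrist"):print(c,camera_info(c))
E
```

```text
pics
{'time_s': np.float64(0.0), 'joint_positions': array([ 1.065,  0.207,  1.543, -0.   ,  1.393, -0.151]), 'joint_vel': array([ 0.001,  0.   ,  0.002, -0.001, -0.   , -0.001]), 'effort': array([ 1.0000e-03, -3.8304e+01, -2.9159e+01, -0.0000e+00,  1.1000e-02,
       -0.0000e+00]), 'tool_pos': array([0.2  , 0.538, 0.247]), 'ee_rot': array([-0.   ,  0.177,  0.984, -0.001]), 'force': array([-0.584,  0.25 , -0.061]), 'wrist_torque': array([-0.054,  0.007,  0.016]), 'grip_width': np.float64(0.086)}
top {'mtx': array([[431.75113311,   0.        , 313.55530672],
       [  0.        , 431.75113311, 196.5202614 ],
       [  0.        ,   0.        ,   1.        ]]), 'xyz': array([ 0.3937034 , -0.01049389,  1.13432088]), 'attitude': array([ 0.05997865, -0.69816126,  0.71038017, -0.06582875])}
side {'mtx': array([[404.59416075,   0.        , 324.4883171 ],
       [  0.        , 404.59416075, 196.95066811],
       [  0.        ,   0.        ,   1.        ]]), 'xyz': array([ 0.33528219, -0.77635791,  0.78058703]), 'attitude': array([-0.39789751,  0.90308207, -0.14890591,  0.06282819])}
wrist {'mtx': array([[306.0181343 ,   0.        , 318.24008731],
       [  0.        , 306.0181343 , 199.57877436],
       [  0.        ,   0.        ,   1.        ]]), 'hand_eye': array([[-5.36878956e-04, -9.48925297e-01, -3.15500384e-01,
         8.17799990e-02],
       [ 9.99999849e-01, -5.47702814e-04, -5.43575204e-05,
         1.05733457e-03],
       [-1.21219222e-04, -3.15500365e-01,  9.48925448e-01,
        -1.25327267e-01],
       [ 0.00000000e+00,  0.00000000e+00,  0.00000000e+00,
         1.00000000e+00]])}
```

View pics/top.png

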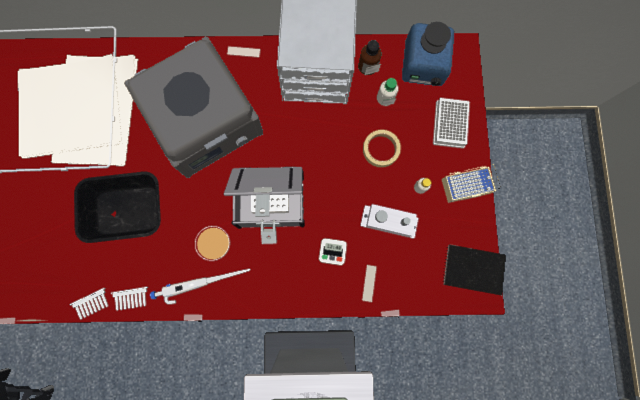

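View pics/side.png

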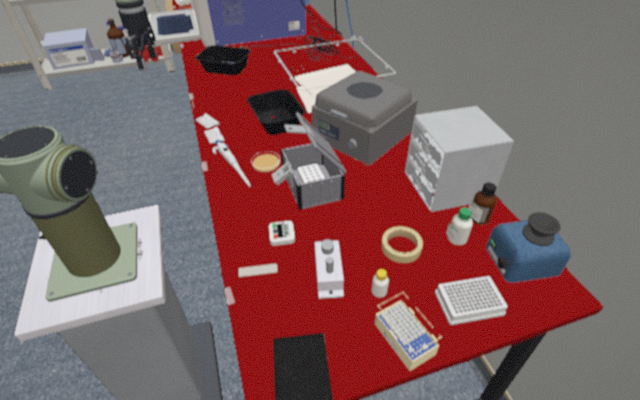

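```bash
cat > h.py <<'E'
from bench import *
import numpy as np, cv2
from scipy.spatial.transform import Rotation as R
q2R=lambda q:R.from_quat(np.r_[q[1:],q[0]]).as_matrix()
def cam(n,o=None):
    i=camera_info(n)
    if n=="wrist":
        T=np.eye(4);T[:3,:3]=q2R(o["ee_rot"]);T[:3,3]=o["tool_pos"];T=T@i["hand_eye"]
        return i["mtx"],T[:3,:3],T[:3,3]
    return i["mtx"],q2R(i["attitude"]),np.array(i["xyz"])
def ray(c,p):
    d=c[1]@np.linalg.solve(c[0],[p[0],p[1],1]);return c[2],d
def plane(c,p,z):
    o,d=ray(c,p);return o+d*(z-o[2])/d[2]
def tri(a,p,b,q):
    (o1,d1),(o2,d2)=ray(a,p),ray(b,q)
    A=np.c_[d1,-d2];s=np.linalg.lstsq(A,o2-o1,rcond=None)[0]
    x,y=o1+s[0]*d1,o2+s[1]*d2;return (x+y)/2,np.linalg.norm(x-y)
def proj(c,X):
    v=c[0]@c[1].T@(np.asarray(X)-c[2]);return v[:2]/v[2]
E
python3 - <<'E'
import cv2,numpy as np
a=cv2.imread("pics/top.png");b=cv2.imread("pics/side.png")
f=lambda im,x,y,w,h,s:cv2.resize(im[y:y+h,x:x+w],None,fx=s,fy=s,interpolation=cv2.INTER_CUBIC)
cv2.imwrite("pics/c1.png",np.vstack([f(a,220,155,200,100,4)[:, :800][:,:],np.zeros((0,800,3),np.uint8)]))
c=f(b,265,105,100,80,5);d=f(b,290,225,75,80,4)
e=np.zeros((400,800,3),np.uint8);e[:400,:500]=c;e[:320,500:800]=d
cv2.imwrite("pics/c2.png",e)
E
```

```text
(no output)
```

View pics/c1.png

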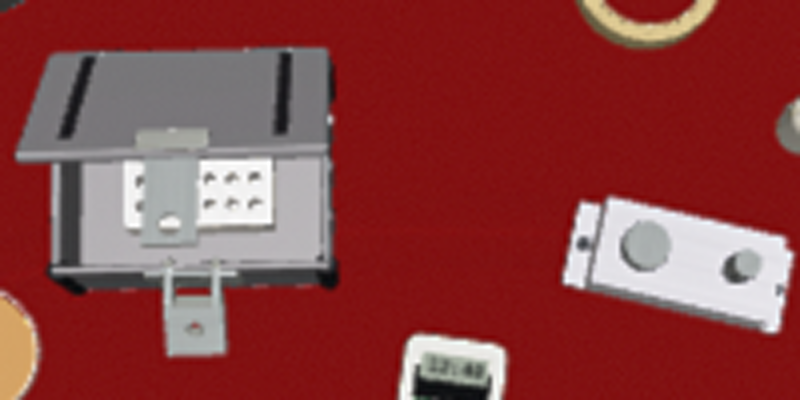

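View pics/c2.png

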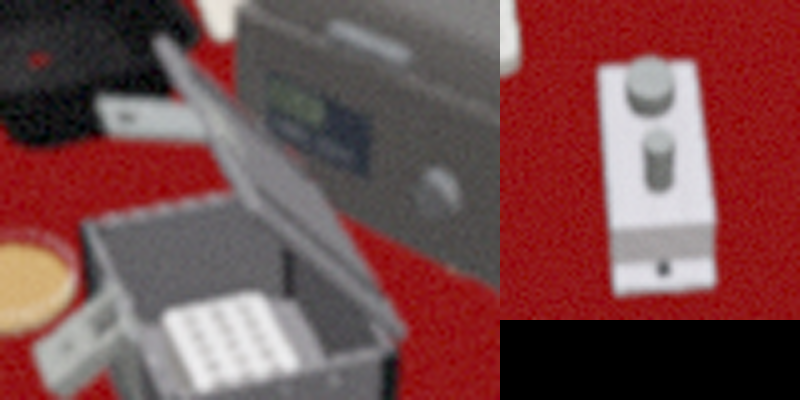

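```bash
python3 - <<'E'
from h import *
t=cam("top");s=cam("side")
P=lambda x,y,z:plane(t,(x/4+220-.4,y/4+155-.4),z)
for n,a in dict(lug=(194,328,.0689),rimFL=(50,272,.09),rimFR=(330,268,.09),hBL=(610,197,.044),hBR=(790,240,.044),hFR=(775,328,.044),hFL=(590,283,.044),stout=(645,247,.066),slimtop=(748,260,.084),lugL=(167,355,.055),lugR=(226,355,.055)).items(): print(n,P(*a).round(4))
L=lambda x,y:(x/4+220-.4,y/4+155-.4)
S=lambda x,y:(x/5+265-.4,y/5+105-.4)
print("tabeye",tri(t,L(169,219),s,S(127,117)))
print("lugeye",tri(t,L(194,328),s,S(68,347)))
print("lid corner L",tri(t,L(18,156),s,S(158,40)))
D=lambda x,y:(x/4+290-.4,y/4+225-.4)
print("slim top",tri(t,L(748,260),s,D(660,140)) if 0 else tri(t,L(750,258),s,D(160,140)))
print("stout top",tri(t,L(647,245),s,D(150,72)))
o=get_obs();print(o["time_s"])
E
```

```text
lug [0.487  0.0927 0.0689]
rimFL [0.5206 0.1781 0.09  ]
rimFR [0.5202 0.0081 0.09  ]
hBL [ 0.5684 -0.1709  0.044 ]
hBR [ 0.5387 -0.2846  0.044 ]
hFR [ 0.4828 -0.2717  0.044 ]
hFL [ 0.5133 -0.1559  0.044 ]
stout [ 0.5329 -0.1882  0.066 ]
slimtop [ 0.5214 -0.248   0.084 ]
lugL [0.4717 0.1109 0.055 ]
lugR [0.4711 0.0742 0.055 ]
tabeye (array([0.53255007, 0.09281089, 0.20951138]), np.float64(0.0025652817118019954))
lugeye (array([0.48760903, 0.09270087, 0.0685888 ]), np.float64(0.0011800628845810277))
lid corner L (array([0.57127128, 0.17687047, 0.19966638]), np.float64(0.0009481635338101896))
slim top (array([ 0.52174956, -0.24928274,  0.0833209 ]), np.float64(0.001976636965396051))
stout top (array([ 0.53462276, -0.18916929,  0.068731  ]), np.float64(0.0017208859875672735))
0.1
```

Four pictures viewed. The lid is at about 0.92 rad and the case yaw is about 0. The stout pin is at top px (381,217), and the slim pin is on the −y side at px (407,220). Next I go above the outer face of the lid with the fingers shut.

```bash
python3 -m crank '[[[1.6,-1.9,0.6],0.5],[[3.2,-3.8,1.2],1],[[4.8,-5.7,1.8],1.5],[[6.4,-7.6,1.8],2],[[8,-9.5,1.8],2.5],[[9.6,-11.4,1.8],3],[[11.2,-13.3,1.8],3.4],[[12.8,-15.2,1.8],3.4],[[13.3,-16.3,1.8],3.4],[[13.3,-16.3,1.8],3.4]]' 1
```

```text
time_s: 1.1
tool_pos: [0.5167, 0.1557, 0.2994]
ee_rot: [-0.0, -0.0, 1.0, 0.0]
force: [0.1, 0.9, 0.2]
grip_width: 0.0
```

```bash
python3 -m crank '[[[1.4,-1.2,0],0],[[2.8,-2.4,0],0],[[2.8,-3.5,0],0],[[2.8,-3.5,0],0],[[2.8,-3.5,-1],0],[[2.8,-3.5,-2],0],[[2.8,-3.5,-2.5],0],[[2.8,-3.5,-2.5],0]]'
```

```text
time_s: 1.9
tool_pos: [0.5976, 0.0532, 0.2213]
ee_rot: [-0.004, -0.0, 1.0, 0.0]
force: [-0.5, -0.5, 0.3]
grip_width: 0.0001
```

```bash
python3 -m crank '[[[0,0,-0.5],0],[[-0.3,0,-0.8],0],[[-0.65,0,-1.1],0],[[-0.95,0,-1.4],0],[[-1.15,0,-1.7],0],[[-1.35,0,-2.1],0],[[-1.5,0,-2.5],0],[[-1.65,0,-2.9],0],[[-1.7,0,-3.3],0],[[-1.7,0,-3.3],0]]'; python3 - <<'E'
from h import *
for n in("top","side"):cv2.imwrite(f"pics/{n}2.png",read_camera(n)[...,::-1])
E
```

```text
time_s: 2.9
tool_pos: [0.5469, 0.0527, 0.1229]
ee_rot: [-0.003, -0.0, 1.0, 0.0]
force: [0.4, -0.3, 0.5]
grip_width: -0.0003
```

```bash
python3 -m crank '[[[0,0,-0.1],0],[[0,0,-0.2],0],[[0,0,-0.3],0]]';python3 -m crank '[[[0,0,-0.1],0],[[0,0,-0.1],0]]'
```

```text
time_s: 3.3
tool_pos: [0.5492, 0.0526, 0.1171]
ee_rot: [0.0, -0.0, 1.0, -0.0]
force: [-1.2, -0.0, 3.3]
grip_width: -0.0002
time_s: 3.5
tool_pos: [0.5493, 0.0526, 0.1169]
ee_rot: [-0.0, -0.0, 1.0, -0.0]
force: [-9.1, 0.7, 17.5]
grip_width: -0.0
```

```bash
python3 - <<'E'
from h import *
a=read_camera("top");b=read_camera("side")
f=lambda im,x,y,w,h,s:cv2.resize(im[y:y+h,x:x+w,::-1],None,fx=s,fy=s,interpolation=cv2.INTER_CUBIC)
cv2.imwrite("pics/lid.png",np.hstack([f(a,220,155,100,100,4),f(b,265,105,100,100,4)]))
E
```

```text
(no output)
```

View pics/lid.png

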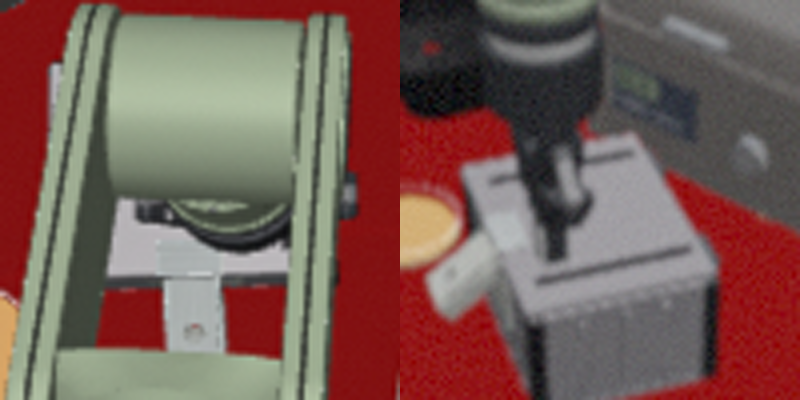

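```bash
python3 -m crank '[[[0,0,1.3],0],[[0,0,2.6],0],[[-0.1,-1.4,3.3],-0.5],[[-0.3,-2.9,3.3],-1],[[-0.4,-4.4,3.3],-1.5],[[-0.6,-5.9,3.3],-2],[[-0.7,-7.4,3.3],-2.45],[[-0.8,-8.9,3.3],-2.45],[[-0.9,-10,3.3],-2.45],[[-0.9,-10,3.3],-2.45]]' 0.05; python3 -m crank '[[[0,0,0],0],[[0,0,0],0],[[0,0,0],0]]'; python3 - <<'E'
from h import *
o=get_obs();a=read_camera("wrist");np.save("w1.npy",a);print(o["tool_pos"],o["ee_rot"])
c=cam("wrist",o)
for X in [(.5215,-.2485,.084),(.5215,-.2485,.044),(.5345,-.1885,.066)]:print(proj(c,X))
cv2.imwrite("pics/w1.png",a[...,::-1])
E
```

```text
time_s: 4.6
tool_pos: [0.5216, -0.2519, 0.2127]
ee_rot: [0.0, 0.13, 0.991, -0.001]
force: [1.2, 1.7, -0.3]
grip_width: 0.0404
time_s: 4.9
tool_pos: [0.5222, -0.246, 0.2127]
ee_rot: [-0.0, 0.127, 0.992, 0.0]
force: [-0.1, 0.3, -0.5]
grip_width: 0.0404
[ 0.52223986 -0.24601404  0.21267162] [-1.28242940e-04  1.26907862e-01  9.91914479e-01  2.08510882e-04]
[313.93926824 196.49652823]
[314.45582769 184.21856703]
[380.48740075 187.90652273]
```

View pics/w1.png

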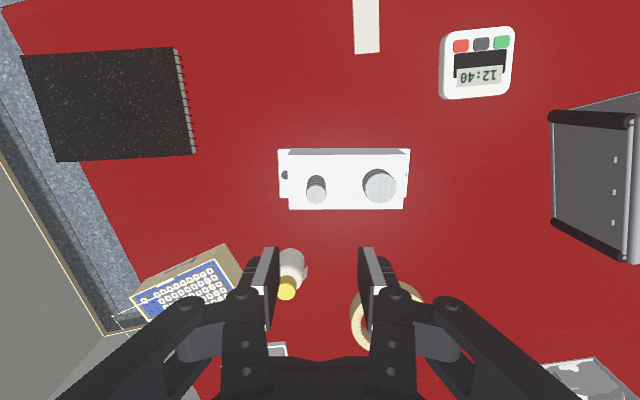

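```bash
python3 - <<'E'
from h import *
a=np.load("w1.npy");g=a[...,::-1].min(2)[168:208,298:336]
for r in g[::2]:print(' '.join(f"{v:3d}" for v in r[::2]))
o=get_obs();c=cam("wrist",o)
for p in [(316.5,196),(316.5,198)]:print(plane(c,p,.084))
E
```

```text
245 245 245 245 245 245 245 244 245 244 245 244 245 244 244 244 244 244 244
244 245 245 245 245 245 245 244 245 245 245 245 245 245 245 244 244 244 244
245 245 245 245 245 245 245 245 245 245 245 245 245 245 245 245 245 244 245
245 245 245 245 245 245 245 249 252 228 253 248 245 245 244 244 245 245 244
245 245 245 245 245 246 250 108 113 132 109 128 246 246 245 245 245 245 245
244 244 244 244 245 246 114 110 103 114  97 127 114 243 244 244 244 243 243
244 244 244 244 247 148 112 130 110 104 113 133 100 181 245 244 244 244 243
246 246 245 246 248 111 117 134 140 139 137 130 113 139 249 245 245 245 245
245 245 245 245 248 110 107 117 134 130 127 111 121 116 251 245 244 245 244
245 245 245 246 228 112 149 205 223 220 216 201 117 100 239 245 244 244 244
245 245 245 246 179 146 225 222 220 213 220 218 213 115 244 245 245 245 245
245 245 245 247 159 223 221 221 217 218 219 218 220 203 222 246 245 245 245
245 245 244 246 147 222 220 217 215 220 215 219 218 216 224 245 244 245 244
244 244 244 245 189 221 219 215 219 215 219 219 219 220 197 244 244 244 244
244 244 244 245 197 221 214 218 217 218 220 219 218 217 235 244 244 243 243
245 245 245 245 244 216 215 219 218 220 218 219 217 226 246 244 245 245 245
245 245 245 245 246 213 219 214 220 218 220 220 217 246 245 245 245 245 245
245 245 245 245 245 245 238 217 217 217 219 217 246 245 244 244 244 244 244
245 245 245 245 245 245 245 245 246 230 246 245 245 245 245 245 245 245 245
245 245 245 245 245 245 245 245 245 245 245 245 245 245 245 245 245 245 245
[ 0.52170925 -0.2462925   0.084     ]
[ 0.52348303 -0.2467582   0.084     ]
```

```bash
python3 -m crank '[[[0,0,-1.2],0],[[0,0,-2.4],0],[[0,0,-3.4],0],[[-0.05,0,-4.2],0],[[-0.05,0,-4.7],0],[[-0.05,0,-4.85],0],[[-0.05,0,-4.85],0],[[-0.05,0,-4.85],0]]'; python3 -m crank '[[[0,0,0],0],[[0,0,0],0],[[0,0,0],0],[[0,0,0],0],[[0,0,0],0]]' 1
```

```text
time_s: 5.75
tool_pos: [0.5218, -0.248, 0.0688]
ee_rot: [0.001, 0.128, 0.992, -0.001]
force: [0.2, 0.8, 0.1]
grip_width: 0.0408
time_s: 6.25
tool_pos: [0.5216, -0.2481, 0.069]
ee_rot: [0.001, 0.128, 0.992, -0.001]
force: [-0.3, 1.6, 6.4]
grip_width: 0.0159
```

```bash
python3 -m crank '[[[0,0,0.5],0],[[0,0,1.1],0],[[0,0,1.7],0],[[0,0,1.7],0],[[0,0,1.7],0]]'; python3 - <<'E'
from h import *
a=np.load("w1.npy")
hsv=cv2.cvtColor(a,cv2.COLOR_RGB2HSV)
m=cv2.inRange(hsv,(22,120,120),(35,255,255));m[:270]=0;m[305:]=0;m[:,:270]=0;m[:,310:]=0
ys,xs=np.nonzero(m);print(xs.mean(),ys.mean(),len(xs))
T=np.eye(3);
class O(dict):pass
o={"tool_pos":np.array([.5222,-.246,.2127]),"ee_rot":np.array([0,.1269,.9919,0])}
print(plane(cam("wrist",o),(xs.mean(),ys.mean()),.066))
b=read_camera("top");print(get_obs()["grip_width"])
hs=cv2.cvtColor(b,cv2.COLOR_RGB2HSV);m=cv2.inRange(hs,(20,120,120),(35,255,255));m[:165]=0;m[205:]=0;m[:,:405]=0;m[:,440:]=0
ys,xs=np.nonzero(m);print(len(xs),plane(cam("top"),(xs.mean(),ys.mean()),.066) if len(xs) else "")
E
```

```text
time_s: 6.75
tool_pos: [0.5207, -0.2475, 0.1188]
ee_rot: [0.0, 0.128, 0.992, -0.0]
force: [-0.3, 0.1, -0.0]
grip_width: 0.016
287.1609195402299 283.4712643678161 174
[ 0.6110648  -0.30112594  0.066     ]
0.016428149804084517
0
```

```bash
python3 -m crank '[[[0.5,0.05,0],0],[[1.1,0.1,0],0],[[1.6,0.2,0],0],[[1.6,0.2,0],0],[[1.6,0.2,-0.6],0],[[1.6,0.2,-1.15],0],[[1.6,0.2,-1.15],0],[[1.6,0.2,-1.15],0]]'; python3 - <<'E'
from h import *
a=read_camera("wrist");b=read_camera("side")
f=lambda im,x,y,w,h,s:cv2.resize(im[y:y+h,x:x+w,::-1],None,fx=s,fy=s,interpolation=cv2.INTER_CUBIC)
cv2.imwrite("pics/t1.png",np.hstack([f(a,200,100,240,240,1.667),f(b,290,210,80,80,5)]))
E
```

```text
time_s: 7.6
tool_pos: [0.5672, -0.241, 0.0825]
ee_rot: [-0.001, 0.128, 0.992, 0.001]
force: [-0.1, 0.0, -0.1]
grip_width: 0.0161
```

View pics/t1.png

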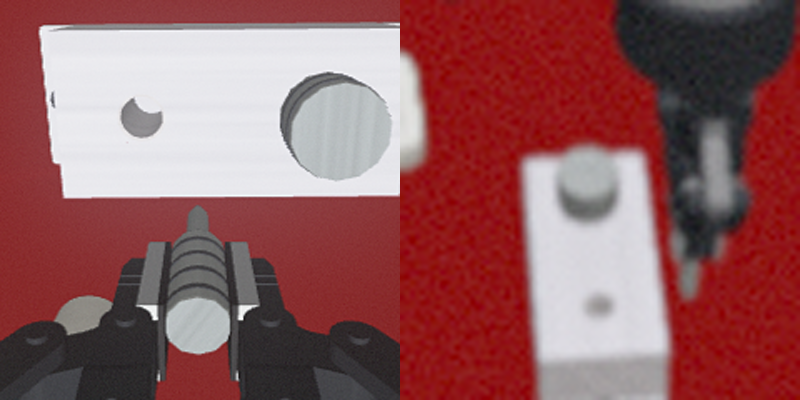

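```bash
python3 -m crank '[[[-0.15,0.04,0],0],[[-0.3,0.08,0],0],[[-0.4,0.1,0],0],[[-0.5,0.13,0],0],[[-0.6,0.16,0],0]]'; python3 -m crank '[[[-0.1,0.03,0],0],[[-0.2,0.05,0],0],[[-0.3,0.08,0],0],[[-0.4,0.1,0],0],[[-0.5,0.13,0],0],[[-0.6,0.16,0],0],[[-0.7,0.18,0],0],[[-0.7,0.18,0],0]]'; python3 - <<'E'
from h import *
print(get_obs()["tool_pos"])
a=read_camera("wrist");b=read_camera("side")
f=lambda im,x,y,w,h,s:cv2.resize(im[y:y+h,x:x+w,::-1],None,fx=s,fy=s,interpolation=cv2.INTER_CUBIC)
cv2.imwrite("pics/t2.png",np.hstack([f(a,200,100,240,240,1.667),f(b,290,210,80,80,5)]))
E
```

```text
time_s: 8.2
tool_pos: [0.555, -0.2382, 0.0854]
ee_rot: [0.006, 0.128, 0.992, -0.001]
force: [12.6, -2.7, -6.5]
grip_width: 0.0163
time_s: 9.0
tool_pos: [0.5347, -0.2337, 0.0873]
ee_rot: [0.007, 0.128, 0.992, -0.002]
force: [8.0, -1.4, 2.7]
grip_width: 0.0163
[ 0.53471394 -0.23372166  0.08731478]
```

View pics/t2.png

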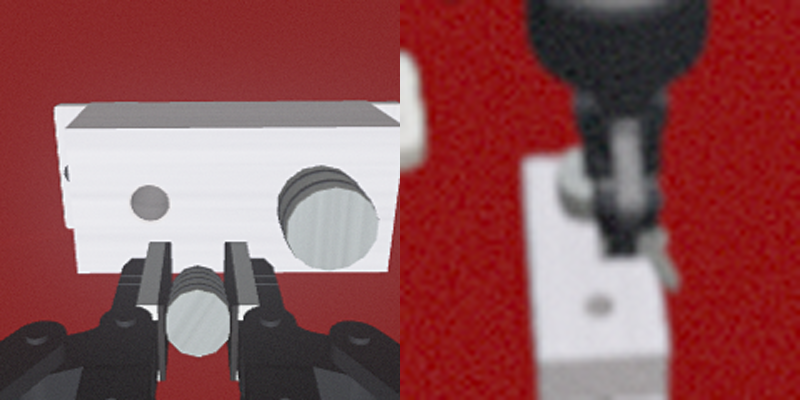

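```bash
python3 -m crank '[[[-0.1,0.03,-0.08],0],[[-0.2,0.05,-0.15],0],[[-0.25,0.06,-0.2],0],[[-0.25,0.06,-0.2],0],[[-0.25,0.06,-0.2],0]]'
```

```text
time_s: 9.6
tool_pos: [0.5284, -0.2326, 0.0829]
ee_rot: [0.008, 0.128, 0.992, -0.003]
force: [6.5, -2.4, 8.2]
grip_width: 0.0164
```

```bash
python3 -m crank '[[[0,0,1],0],[[0,0,2.2],0],[[-0.2,0.5,3.2],0],[[-0.7,1.9,3.2],0.4],[[-1.1,3.3,3.2],0.8],[[-1.6,4.7,3.2],1.2],[[-2,6.1,3.2],1.6],[[-2.5,7.5,3.2],2],[[-2.9,8.9,3.2],2.45],[[-3.3,10.2,3.2],2.45]]'; python3 -m crank '[[[0,0.5,0],0],[[0,0.5,0],0],[[0,0.5,0],0],[[0,0.5,0],0]]'; python3 - <<'E'
from h import *
o=get_obs();print(o["tool_pos"],o["ee_rot"])
a=read_camera("wrist");b=read_camera("side");t=read_camera("top")
np.savez("v3.npz",a=a,b=b,t=t)
f=lambda im,x,y,w,h,s:cv2.resize(im[y:y+h,x:x+w,::-1],None,fx=s,fy=s,interpolation=cv2.INTER_CUBIC)
cv2.imwrite("pics/t3.png",np.hstack([f(a,200,60,240,240,1.667),f(b,230,105,80,80,5)]))
print(plane(cam("top"),(268.35,237.6),.0721))
G=o["tool_pos"]+[0,0,.002];tip=G+.063*np.array([.5736,0,-.8192])
print(G,tip,proj(cam("side"),tip),proj(cam("side"),(.4857,.0927,.0721)),proj(cam("wrist",o),tip),proj(cam("wrist",o),(.4857,.0927,.0721)))
E
```

```text
time_s: 10.6
tool_pos: [0.4218, 0.0781, 0.174]
ee_rot: [0.0, -0.0, 1.0, -0.0]
force: [-0.6, 0.1, -0.8]
grip_width: 0.0164
time_s: 11.0
tool_pos: [0.4233, 0.0907, 0.1739]
ee_rot: [0.0, 0.0, 1.0, -0.0]
force: [0.0, -0.2, -0.5]
grip_width: 0.0164
[0.42326754 0.09070956 0.17391871] [ 6.06219701e-05  4.00074575e-04  9.99999887e-01 -2.50688213e-04]
[0.48424746 0.09180729 0.0721    ]
[0.42326754 0.09070956 0.17591871] [0.45940434 0.09070956 0.12430911] [266.13653402 160.46011084] [277.21519    173.20114223] [316.52145909 284.41444529] [319.30687911 275.54229912]
```

View pics/t3.png

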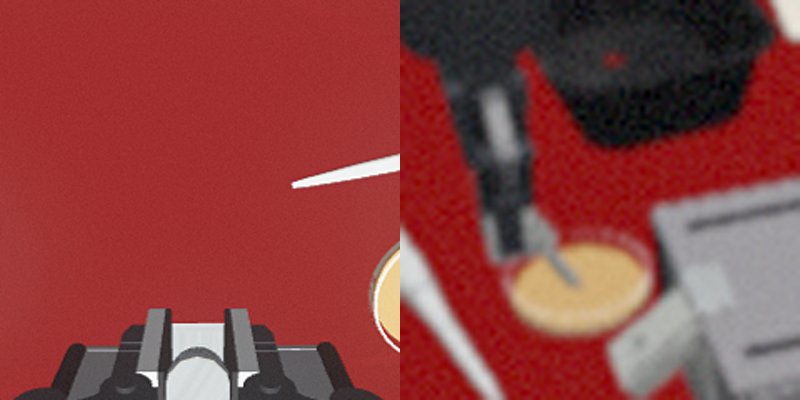

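```bash
python3 -m crank '[[[0.3,0.05,-0.5],0],[[0.65,0.05,-1],0],[[0.65,0.05,-1.45],0],[[0.65,0.05,-1.45],0],[[0.65,0.05,-1.45],0]]'; python3 - <<'E'
from h import *
o=get_obs();print(o["tool_pos"])
b=read_camera("side");t=read_camera("top")
f=lambda im,x,y,w,h,s:cv2.resize(im[y:y+h,x:x+w,::-1],None,fx=s,fy=s,interpolation=cv2.INTER_CUBIC)
cv2.imwrite("pics/t4.png",np.hstack([f(b,255,140,50,50,8),f(t,245,210,50,50,8)]))
G=o["tool_pos"]+[0,0,.002];tip=G+.063*np.array([.5736,0,-.8192])
for c in("side","top"):print(c,tip,proj(cam(c),tip),proj(cam(c),(.4848,.0923,.0721)))
E
```

```text
time_s: 11.65
tool_pos: [0.4424, 0.0926, 0.1302]
ee_rot: [-0.0, 0.0, 1.0, -0.0]
force: [-0.0, -0.0, -0.9]
grip_width: 0.016
[0.44241946 0.09260437 0.1301912 ]
side [0.47855626 0.09260437 0.0805816 ] [274.43627491 171.36156108] [276.93283002 173.3541262 ]
top [0.47855626 0.09260437 0.0805816 ] [267.68524921 239.65418359] [268.14937667 237.37834426]
```

View pics/t4.png

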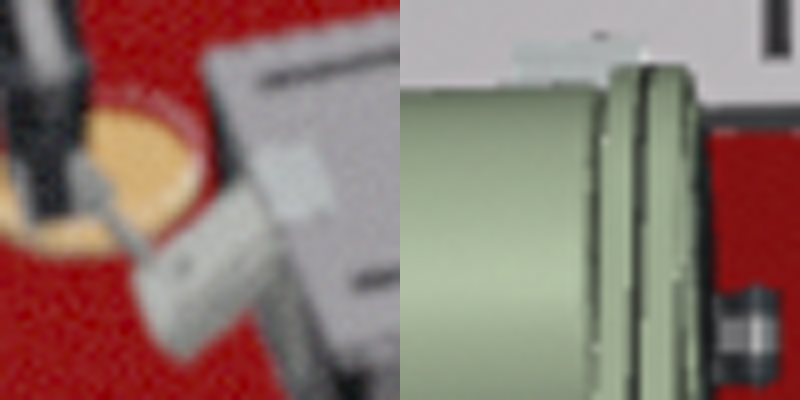

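```bash
python3 -m crank '[[[0.1,0,-0.08],0],[[0.2,0,-0.18],0],[[0.25,0,-0.27],0],[[0.3,0,-0.36],0],[[0.3,0,-0.36],0],[[0.3,0,-0.36],0]]'; python3 -m crank '[[[0.05,0,-0.07],0],[[0.1,0,-0.14],0],[[0.1,0,-0.14],0]]'; python3 -c "
from h import *
o=get_obs();print(o['tool_pos'],o['wrist_torque'])"
```

```text
time_s: 12.35
tool_pos: [0.4514, 0.0931, 0.1194]
ee_rot: [-0.0, -0.0, 1.0, -0.0]
force: [-0.3, -0.4, 0.4]
grip_width: 0.0162
time_s: 12.65
tool_pos: [0.4545, 0.0931, 0.115]
ee_rot: [-0.0, -0.0, 1.0, -0.0]
force: [-0.7, -1.1, -0.5]
grip_width: 0.0164
[0.45453139 0.09307763 0.11503497] [ 0.04690304 -0.01716534  0.02706077]
```

```bash
python3 -m crank '[[[0.05,0,-0.07],0],[[0.1,0,-0.14],0],[[0.15,0,-0.2],0],[[0.19,0,-0.27],0],[[0.19,0,-0.27],0]]'; python3 -m crank '[[[0.05,0,-0.07],0],[[0.1,0,-0.14],0],[[0.1,0,-0.14],0]]'
```

```text
time_s: 13.15
tool_pos: [0.4602, 0.0931, 0.1068]
ee_rot: [-0.0, -0.0, 1.0, -0.0]
force: [-0.5, -0.1, -0.8]
grip_width: 0.0164
time_s: 13.45
tool_pos: [0.4632, 0.0931, 0.1027]
ee_rot: [-0.0, -0.0, 1.0, -0.0]
force: [-0.1, -0.2, -0.7]
grip_width: 0.0164
```

```bash
python3 -m crank '[[[0.05,0,-0.07],0],[[0.1,0,-0.14],0],[[0.15,0,-0.21],0],[[0.19,0,-0.27],0],[[0.19,0,-0.27],0]]'; python3 -m crank '[[[0.03,0,-0.05],0],[[0.06,0,-0.09],0],[[0.06,0,-0.09],0]]'; python3 -m crank '[[[0.03,0,-0.04],0],[[0.03,0,-0.04],0]]'
```

```text
time_s: 13.95
tool_pos: [0.4677, 0.093, 0.0951]
ee_rot: [-0.002, -0.0, 1.0, -0.0]
force: [-7.0, 0.1, 6.5]
grip_width: 0.0161
time_s: 14.25
tool_pos: [0.4679, 0.0931, 0.0945]
ee_rot: [-0.004, -0.001, 1.0, -0.0]
force: [-18.3, -2.3, 27.3]
grip_width: 0.0165
time_s: 14.45
tool_pos: [0.468, 0.0931, 0.0943]
ee_rot: [-0.005, -0.001, 1.0, -0.001]
force: [-24.0, -2.6, 36.9]
grip_width: 0.0164
```

```bash
python3 -m crank '[[[-0.08,0,0.12],0],[[-0.08,0,0.12],0],[[-0.08,0,0.12],0]]'; python3 - <<'E'
from h import *
o=get_obs();print(o["tool_pos"],o["force"])
a=read_camera("wrist");b=read_camera("side")
f=lambda im,x,y,w,h,s:cv2.resize(im[y:y+h,x:x+w,::-1],None,fx=s,fy=s,interpolation=cv2.INTER_CUBIC)
cv2.imwrite("pics/t5.png",np.hstack([f(b,255,140,50,50,8),f(a,220,130,200,200,2)]))
E
```

```text
time_s: 14.75
tool_pos: [0.4678, 0.0931, 0.0952]
ee_rot: [-0.002, -0.0, 1.0, -0.0]
force: [-8.1, -1.4, 9.9]
grip_width: 0.0165
[0.46775131 0.09305143 0.09518636] [-8.08348759 -1.39617013  9.94563338]
```

View pics/t5.png

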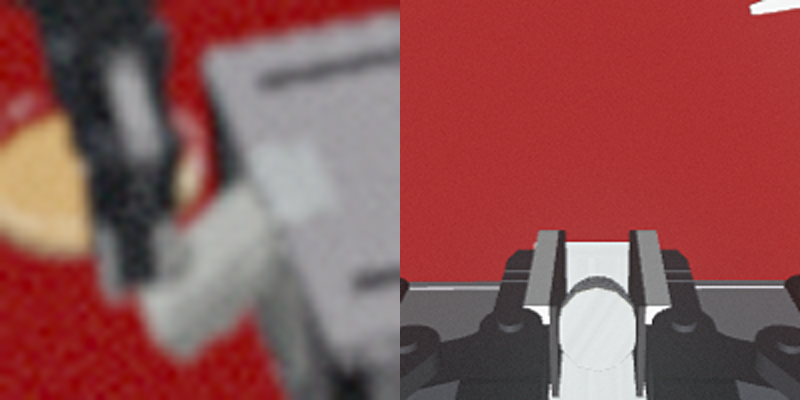

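```bash
python3 -m crank '[[[0,0,0],0],[[0,0,0],0],[[0,0,0],0],[[0,0,0],0]]' 0; python3 -m crank '[[[0,0,0.5],0],[[0,0,1.2],0],[[0,0,2.2],0],[[0,0,3.4],0],[[-0.5,-1.3,4],0],[[-0.5,-2.7,4],0],[[-0.5,-4.1,4],0],[[-0.5,-5.5,4],0],[[-0.5,-5.5,4],0],[[-0.5,-5.5,4],0]]'; python3 - <<'E'
from h import *
b=read_camera("side");t=read_camera("top")
f=lambda im,x,y,w,h,s:cv2.resize(im[y:y+h,x:x+w,::-1],None,fx=s,fy=s,interpolation=cv2.INTER_CUBIC)
cv2.imwrite("pics/t6.png",np.hstack([f(b,250,130,60,60,6.67),f(t,235,200,60,60,6.67)]))
u=np.array([-.5736,0,.8192]);E=np.array([.4848,.0925,.0721])
for k in(0,.04):print(k,[proj(cam(c),E+k*u).round(1) for c in("side","top")])
E
```

```text
time_s: 15.25
tool_pos: [0.4697, 0.0931, 0.0946]
ee_rot: [0.0, -0.0, 1.0, 0.0]
force: [-0.2, -0.1, -1.1]
grip_width: 0.0429
time_s: 16.25
tool_pos: [0.4542, -0.0725, 0.2145]
ee_rot: [0.0, 0.001, 1.0, 0.0]
force: [-0.6, -0.1, -0.6]
grip_width: 0.0425
0 [array([276.9, 173.3]), array([268.1, 237.4])]
0.04 [array([267.6, 165.6]), array([266.7, 245.9])]
```

View pics/t6.png

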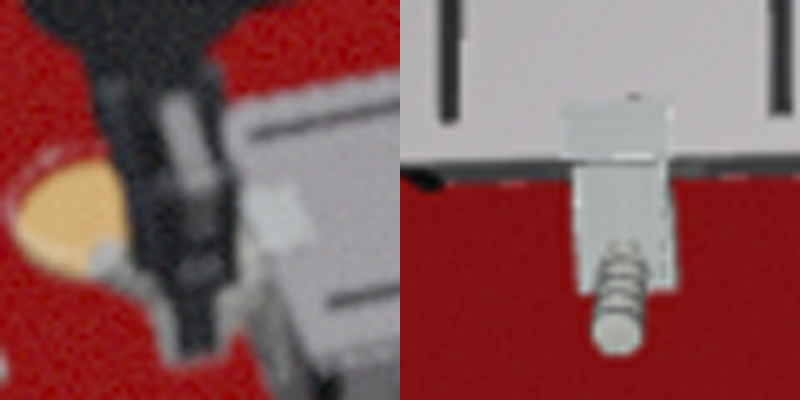

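```bash
python3 - <<'E'
from h import *
t=cam("top");s=cam("side")
X,e=tri(t,(267.1,250),s,(265.3,168.3));print(X,e)
for E in ([.4848,.0925,.0721],[.4855,.0925,.0735]):
    d=X-E;print(np.linalg.norm(d),np.degrees(np.arctan2(-d[0],d[2])))
E
```

```text
[0.45360376 0.09219024 0.09782921] 0.0020848009284391562
0.04043876296499798 50.485768181419644
0.040117034930679536 52.66501889836414
```

```bash
cat > snap.py <<'E'
from h import *
import sys
o=get_obs();a=read_camera("wrist");np.savez(sys.argv[1],a=a,p=o["tool_pos"],q=o["ee_rot"])
u=np.array([-.5736,0,.8192]);E=np.array([.4848,.0925,.0721])
print(o["tool_pos"],[proj(cam("wrist",o),E+k*u).round(1) for k in(0,.04)])
E
python3 -m crank '[[[0,1,0],0],[[0,2,0],0],[[0,3,0],0],[[0,3.3,0],0],[[0,3.3,0],0],[[0,3.3,0],0],[[0,3.3,0],0]]' >/dev/null; python3 snap.py s1
python3 -m crank '[[[0,1.3,0],0],[[0,2.6,0],0],[[0,4,0],0],[[0,4,0],0],[[0,4,0],0],[[0,4,0],0]]' >/dev/null; python3 snap.py s2; python3 - <<'E'
from h import *
im=[np.load(f"s{k}.npz")["a"] for k in(1,2)]
cv2.imwrite("pics/s.png",np.vstack([cv2.resize(x[110:290,120:520,::-1],None,fx=1.6,fy=1.6,interpolation=cv2.INTER_CUBIC) for x in im]))
E
```

```text
[0.45435296 0.02648201 0.2146115 ] [array([386.9, 222.4]), array([397.3, 211.9])]
[0.45439681 0.14585529 0.21446954] [array([260.7, 222.5]), array([251.8, 212.1])]
```

View pics/s.png

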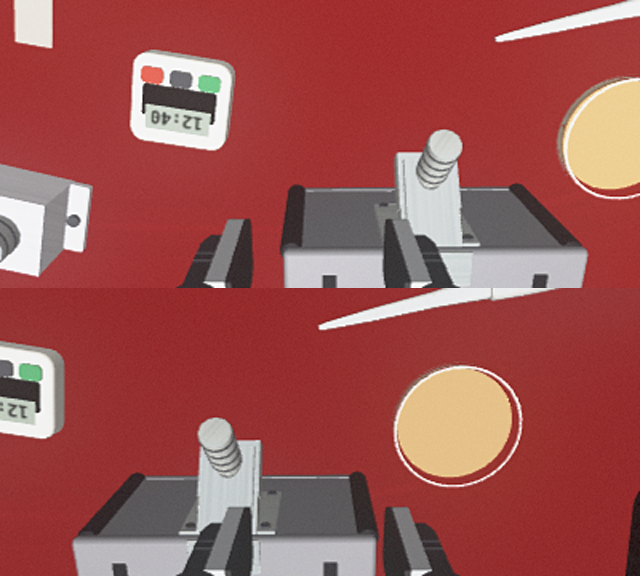

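```bash
python3 - <<'E'
from h import *
C=[]
for k in(1,2):
    d=np.load(f"s{k}.npz");C.append(cam("wrist",{"tool_pos":d["p"],"ee_rot":d["q"]}))
c=lambda x,y,dy=0:(x/1.6+119.8,(y-dy)/1.6+109.8)
X,e=tri(C[0],c(443,148),C[1],c(216,435,288));print("top",X,e)
# tab front corners (outer)
A,e=tri(C[0],c(397,154),C[1],c(198,441,288)) ;print("tabL",A,e)
B,e=tri(C[0],c(459,154),C[1],c(260,441,288)) ;print("tabR",B,e)
for th in(35,40,43,46,50):
  t=np.radians(th);u=np.array([-np.sin(t),0,np.cos(t)])
  print(th,[proj(k,np.array([.4848,.0925,.0721])+.04*u).round(1) for k in C])
E
```

```text
top [0.45611466 0.09362194 0.09624377] 0.000679740209055243
tabL [0.47118196 0.07528138 0.06315921] 0.0007806037433122063
tabR [0.47122654 0.11245778 0.06314343] 0.0007501859041917373
35 [array([397.3, 211.9]), array([251.8, 212.1])]
40 [array([396.9, 207.9]), array([252.1, 208. ])]
43 [array([396.7, 205.5]), array([252.3, 205.7])]
46 [array([396.4, 203.2]), array([252.6, 203.4])]
50 [array([396. , 200.3]), array([252.9, 200.5])]
```

```bash
python3 - <<'E'
from h import *
d=np.load("s1.npz");C=cam("wrist",{"tool_pos":d["p"],"ee_rot":d["q"]})
print("meas corners rows",154/1.6+109.8)
for s in(-1,1):print(proj(C,(.4729,.0925+s*.018,.0591)))
# tilt-sag pivot model: grip's outer-lower rim stays on tab
s35,c35=np.sin(np.radians(35)),np.cos(np.radians(35));u=np.array([-s35,0,c35]);v=np.array([-c35,0,-s35]);E=np.array([.4848,.0925,.0721])
for de in(0,4,8,12):
  a=np.radians(de);ax=u*np.cos(a)+v*np.sin(a);pv=v*np.cos(a)-u*np.sin(a)
  for sh in(0,.002): print(de,sh,proj(C,E+.009*v+sh*v-.009*pv+.04*ax).round(1))
o=get_obs();print(o["time_s"],o["force"])
E
```

```text
meas corners rows 206.05
[366.39428771 205.91295844]
[403.37173911 205.89157355]
0 0 [397.3 211.9]
0 0.002 [397.1 209.6]
4 0 [397.2 208.4]
4 0.002 [397.  206.1]
8 0 [397. 205.]
8 0.002 [396.9 202.7]
12 0 [396.8 201.6]
12 0.002 [396.7 199.3]
17.75 [-0.85525439 -0.04677577 -0.73991805]
```

```bash
python3 -c "
from bench import *
print(hand_in())"
```

```text
the job is handed in; nothing more can be done
None
```

The lid is shut, the slim pin is down through both eyes and released, and the job is handed in at about 18 s on the robot's clock.

- **Lid:** I pushed it down with the closed fingers until it stopped at rim height, and the pictures show the tab lying on the lug.
- **Pin:** The hand can only point straight down, so I tilted the pin about 35° in the grip against the holder's far edge. It then slid in along the leaning eye with almost no force. It stopped with about 44 N along the axis, which is the grip meeting the tab.
- **Last checks:** The pin stayed in place after release and the gripper is clear. The top of the pin's grip measured about 38–40 mm from the tab eye, as it should when fully seated.
- **One disagreement:** After release the pin leans outward more than the eye's 35° axis, so its grip probably rests on the tab by its outer edge instead of flat. Direct triangulation gave about 50°. A sag of about 8° within the eye's clearance, plus a 2 mm shift, also fits the wrist picture, so I took it as loose fit and did not correct it.
- **Not touched:** The stout pin is still in the holder. I never touched the petri dish, timer, tape roll or bottle; the petri dish and timer look undisturbed in the last pictures, but I did not look at the tape roll or bottle again.

I viewed 13 pictures, three over the budget of 10.

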